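# Re-rack four sample vials in reverse order

### The job

Move the four sample vials from the rack with the coloured cells into the empty white rack, one to a compartment, in reverse order: the vial nearest the black end block of the coloured rack goes into the compartment farthest from the white rack's black end block, the second nearest into the second farthest, and so on. Keep the vials upright at all times, and leave each one standing flat on the floor of its compartment.

Things in the scene. Friction and masses are not known exactly. Their poses are not given: they have to be found in the camera images.
- coloured_rack: Rack holding the vials at the start, fixed. Grey base 64 (x) x 232 (y) x 6 mm; black end block (50 x 12, top 36 mm up) at its +y end, the left end seen from the robot, 113 mm from the origin; origin midway along the row, on the bench; y along the row to the block, x across, z up. A coloured cell stands at each of its four places, y = +75, +25, -25, -75 mm, x = 0.
- white_rack: Empty receiving rack, fixed. Grey base 64 x 232 x 6 mm, black end block (top 36 mm up) at its +y (left) end, 113 mm from the origin; origin midway along the row, on the bench; y along the row to the block, x across, z up. Four white square compartments, part of it, centred at y = +75, +25, -25, -75 mm, x = 0: 43 mm square inside, floor at z = 10 mm, wall tops at 16 mm.
- cell_red: Red square open cell (pale floor) fixed on the coloured rack, at a random one of its four places; the red-capped vial starts in it, so it shows later where that vial came from. 48 mm square outside, 42 inside, floor 4 mm thick (10 mm above the bench), wall tops 16 mm above the bench. Origin: centre of its underside; axes as the rack's.
- cell_yellow: Yellow square open cell (pale floor) fixed on the coloured rack, at a random one of its four places; the yellow-capped vial starts in it, so it shows later where that vial came from. 48 mm square outside, 42 inside, floor 4 mm thick (10 mm above the bench), wall tops 16 mm above the bench. Origin: centre of its underside; axes as the rack's.
- cell_green: Green square open cell (pale floor) fixed on the coloured rack, at a random one of its four places; the green-capped vial starts in it, so it shows later where that vial came from. 48 mm square outside, 42 inside, floor 4 mm thick (10 mm above the bench), wall tops 16 mm above the bench. Origin: centre of its underside; axes as the rack's.
- cell_blue: Blue square open cell (pale floor) fixed on the coloured rack, at a random one of its four places; the blue-capped vial starts in it, so it shows later where that vial came from. 48 mm square outside, 42 inside, floor 4 mm thick (10 mm above the bench), wall tops 16 mm above the bench. Origin: centre of its underside; axes as the rack's.
- vial_red: Loose pale grey sample vial with a red cap: upright cylinder 25 mm in diameter (26 over the cap), 57 mm tall, 25 g. Starts in the red cell, up to 5 mm off centre. Origin: centre of its underside; z up. Neighbours stand 50 mm away along the row, so grip it across the row (rack's x), 35 to 40 mm above its underside: fingertips then clear the walls.
- vial_yellow: Loose pale grey sample vial with a yellow cap: upright cylinder 25 mm in diameter (26 over the cap), 57 mm tall, 25 g. Starts in the yellow cell, up to 5 mm off centre. Origin: centre of its underside; z up. Neighbours stand 50 mm away along the row, so grip it across the row (rack's x), 35 to 40 mm above its underside: fingertips then clear the walls.
- vial_green: Loose pale grey sample vial with a green cap: upright cylinder 25 mm in diameter (26 over the cap), 57 mm tall, 25 g. Starts in the green cell, up to 5 mm off centre. Origin: centre of its underside; z up. Neighbours stand 50 mm away along the row, so grip it across the row (rack's x), 35 to 40 mm above its underside: fingertips then clear the walls.
- vial_blue: Loose pale grey sample vial with a blue cap: upright cylinder 25 mm in diameter (26 over the cap), 57 mm tall, 25 g. Starts in the blue cell, up to 5 mm off centre. Origin: centre of its underside; z up. Neighbours stand 50 mm away along the row, so grip it across the row (rack's x), 35 to 40 mm above its underside: fingertips then clear the walls.

How it is judged:
By the outcome, as a careful person would: the job done as asked, in the order asked, and still so for the second after the job is handed in, with the robot touching nothing.
It also fails if it takes over 93 s, if anything falls off the work surface, if the arm or the gripper's body presses on something with over 40 N, if the wrist force passes 120 N, or if a joint passes its speed limit or range.

### The arm

A 6-joint arm with a two-finger parallel gripper is mounted at the origin on a cart in front of the work surface, level with it; the furniture and walls round the work are solid. World frame = base frame: x ahead of the robot, y to its left, z up, the work surface at z = 0. Lengths are in m, angles in rad, forces in N, time in s.
With the tool pointing down it reaches from about 0.225 to 0.875 m from the base axis. Payload 3.4 kg.
Tool frame: the origin (TCP) lies at the very end of the fingers, on their centre line; the grasp point (between the pads) lies 19 mm behind it; z points along the fingers, y is the line along which they close (so a half turn about z gives the same grasp; the last joint's range is limited). The gripper opens to 85 mm and grips with 20 to 120 N. Pads are 22 mm wide; open, the fingers measure 114 mm over their backs; the gripper's body (76 mm by 85 mm) begins 54 mm behind the grasp point. The pads swing forward as they close: fully open they stand 13 mm farther back than shut.
Start: joints at [-1.43, 0.276, 1.505, -0, 1.361, -0.121], TCP at [0.149, -0.555, 0.231] pointing down, gripper open.
Joint ranges: [-2.89, 2.89], [-0.75, 2.08], [0.22, 2.7], [-1.18, 4.32], [0.11, 2.71], [-2.7, 2.7]. Speed limits (rad/s): [2.57, 2.57, 3.14, 3.14, 3.14, 3.14].

### API

Orientations are given as a unit quaternion [w, x, y, z].
In Python, from rig import manip, get_image, camera_info gives the robot as it stands. The module is installed in compiled form; this text tells all that it offers.
- The arm moves only by the shell command python3 -m crank 'ROWS' [FORCE]. ROWS is a JSON object of lists of equal length, an entry for each row: "translation": the shift along the tool's x, y, z in mm, a list of three; "roll": the turn about the tool's z in rad; "fingers": the opening, from 0 (shut) to 1 (fully open). A call has 1 to 8 rows; each row shifts and turns the commanded pose from where the row before left it, along the tool's axes as they then stand; what a row does not reach is not made up. A row lasts 1/10 s, in which the tool goes at most 50 mm and 8.59 degrees, less where a joint would pass 70% of its speed; a pose out of reach is approached as far as the arm can. A call is refused whole if a number of a shift passes 50 or a number of a turn 0.15, either way. A call with a gripper value outside its range is refused whole. The fingers move at their own pace and stop on an object; FORCE is the grip in N (left out, the last holds). Time passes only in rows, so rows that do not move let the fingers close. It gives the time, the measured TCP pose, the force, the opening and the grip force at its end, in the units of the state.
- manip.get_state(): the state, without advancing time (a new reading comes with each control period).
- get_image(name): name is "scene" or "top" or "wrist"; returns the picture (400x640x3 uint8, blue, green, red); there is no depth.
- camera_info(name): a dict with "mtx" (3x3 intrinsics, pixels), "D" ([k1, k2, p1, p2, k3] as OpenCV has them; the pictures are not rectified), "rvec" (rotation vector, rad) and "tvec" (3), from world to camera coordinates, as OpenCV has them. Camera axes: x right, y down, z forward; pixel columns grow to the right and rows downward; lengths in m; the calibration is good to about 2 mm. A picture is of the moment at which its call begins: read the wrist's pose just before it. camera_info takes no time and is no camera call; for the wrist camera it gives the pose at the moment of the call.
- manip.sign_off(): hands the job in; it is judged then, once.
The state is a dict: "clock": time; "qpos": joint angles; "qd": joint speeds; "effort": joint torques, N m; "position": TCP position; "ee_rot": TCP orientation; "contact_force": force on the tool from outside, world axes, zero at the start; "moment": the same for the moment, N m; "width": finger opening in m; "gripper_force": force on a finger pad.
Only numpy, scipy, OpenCV 4.12 (cv2) and the standard library are available. Lean on these libraries where they do the work, as an engineer would, in place of code of your own. Each camera call takes 0.05 s, during which the arm holds its last target. There are 200 camera calls.

## Working session

There is one attempt and no reset: what is moved stays moved. The work goes in short steps, Python scripts to look and compute and a shell command to move; the robot and the scene stay as the last step left them, time stands still between calls to the robot, and variables do not carry over. Pictures are saved under pics/ and viewed, at most 14 in all, crops included, and the job is handed in when it is done.

```bash
mkdir -p pics
python3 - <<'E'
from rig import manip, get_image, camera_info
import cv2
s=manip.get_state(); print(s)
for n in("top","scene"):
    cv2.imwrite(f"pics/{n}0.png",get_image(n)); c=camera_info(n); print(n,c)
E
```

```text
{'clock': 0.0, 'qpos': array([-1.42997437e+00,  2.76613562e-01,  1.50616593e+00,  2.29163021e-05,
        1.36066044e+00, -1.20994673e-01]), 'qd': array([ 1.81864129e-03,  6.68435081e-04,  3.90648313e-04, -1.37758452e-03,
        8.10673079e-04, -9.61976309e-05]), 'effort': array([ 1.81394174e-03, -4.16767359e+01, -2.45807004e+01, -5.92398756e-04,
        1.10288960e-02, -1.66047391e-05]), 'position': array([ 0.14876152, -0.55487627,  0.23041603]), 'ee_rot': array([-9.23708695e-04,  9.91443626e-01,  1.30532305e-01,  2.04682109e-06]), 'contact_force': array([-1.09869072, -0.52526118, -0.11066738]), 'moment': array([-0.01840413,  0.01956757, -0.01278718]), 'gripper_force': 0.0, 'width': 0.08523726589085444}
top {'mtx': array([[404.07180816,   0.        , 316.0277195 ],
       [  0.        , 404.07180816, 201.10729674],
       [  0.        ,   0.        ,   1.        ]]), 'D': array([-0.01638016,  0.        ,  0.        ,  0.        ,  0.        ]), 'rvec': array([ 2.13998894, -2.19628409,  0.05581019]), 'tvec': array([-0.02471773,  0.51268476,  1.04323969])}
scene {'mtx': array([[397.13493897,   0.        , 318.9174942 ],
       [  0.        , 397.13493897, 204.48048275],
       [  0.        ,   0.        ,   1.        ]]), 'D': array([0.0237145, 0.       , 0.       , 0.       , 0.       ]), 'rvec': array([ 1.25559697, -2.26198403,  0.97503531]), 'tvec': array([0.22873701, 0.377904  , 0.60041572])}
```

View pics/top0.png

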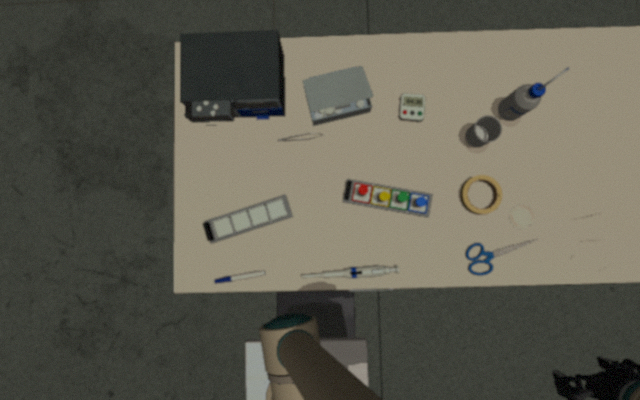

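View pics/scene0.png

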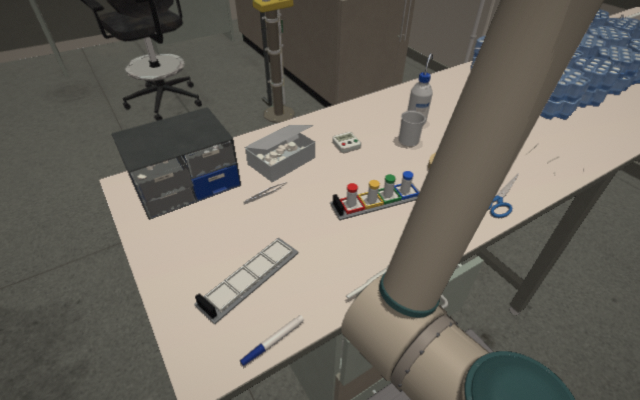

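The top view shows the coloured rack with its block at (348,190), then red (363,190), yellow (383,196), green (402,198) and blue (421,202). The white rack's block is at (209,231) and its far end is at about (288,207). So red goes to the compartment at -75, yellow to -25, green to +25 and blue to +75.

```bash
cat > h.py <<'E'
import cv2, numpy as np
from rig import manip, get_image, camera_info
from scipy.spatial.transform import Rotation as R
def rays(c,px):
    u=cv2.undistortPoints(np.array(px,float).reshape(-1,1,2),c["mtx"],c["D"]).reshape(-1,2)
    Rm=cv2.Rodrigues(c["rvec"])[0]
    return -Rm.T@c["tvec"].ravel(), np.c_[u,np.ones(len(u))]@Rm
def plane(c,px,z):
    o,d=rays(c,px); return o+d*((z-o[2])/d[:,2])[:,None]
HUE={"red":(170,6),"yellow":(18,35),"green":(45,85),"blue":(100,125)}
def mask(im,col,s=110,v=50):
    h=cv2.cvtColor(im,cv2.COLOR_BGR2HSV); a,b=HUE[col]
    hm=(h[...,0]>=a)&(h[...,0]<=b) if a<b else (h[...,0]>=a)|(h[...,0]<=b)
    return (hm&(h[...,1]>s)&(h[...,2]>v)).astype(np.uint8)
def blobs(m,amin):
    n,l,st,ce=cv2.connectedComponentsWithStats(m)
    return [(int(st[i,4]),ce[i],l==i) for i in range(1,n) if st[i,4]>=amin]
def totool(xy,z,st,yaw_y):
    """shift in tool frame [mm] to world target, and roll so tool y is along angle yaw_y (mod pi)"""
    q=st["ee_rot"]; r=R.from_quat([q[1],q[2],q[3],q[0]]).as_matrix()
    t=r.T@(np.array([*xy,z])-st["position"])*1000
    a=np.arctan2(r[1,1],r[0,1]); d=(yaw_y-a+np.pi/2)%np.pi-np.pi/2
    return t.round(1), round(-d,3), a
E
python3 - <<'E'
from h import *
im=cv2.imread("pics/top0.png"); c=camera_info("top")
print("cam",rays(c,[[0,0]])[0])
P={}
for k in HUE:
    m=mask(im,k); m[:170]=0; m[225:]=0; m[:,:340]=0; m[:,435:]=0
    b=max(blobs(m,3),key=lambda t:t[0]); print(k,b[0],b[1].round(1),plane(c,[b[1]],.067)[0].round(4))
g=cv2.cvtColor(im,cv2.COLOR_BGR2HSV)
print(g[220,185],g[215,256],g[207,288],g[231,209])
# racks: anything not bench colour
bench=((g[...,2]>120)&(g[...,1]>28)&(g[...,1]<90)&(g[...,0]<25)).astype(np.uint8)
m=1-bench
for nm,(x0,y0,x1,y1) in dict(white=(190,185,300,250),col=(335,170,440,225)).items():
    s=np.zeros_like(m); s[y0:y1,x0:x1]=m[y0:y1,x0:x1]
    b=max(blobs(s,50),key=lambda t:t[0])
    ct=cv2.findContours(b[2].astype(np.uint8),0,2)[0][0]
    box=cv2.boxPoints(cv2.minAreaRect(ct)); w=plane(c,box,.006); print(nm,b[0],box.round(1).tolist(),w.round(4).tolist(),w.mean(0).round(4))
    e=[w[1]-w[0],w[2]-w[1]]; print([(np.linalg.norm(v).round(4),np.degrees(np.arctan2(v[1],v[0])).round(1)) for v in e])
    d=((g[...,2]<50)&b[2]).astype(np.uint8)
    for bb in blobs(d,8): print("dark",bb[0],plane(c,[bb[1]],.036)[0].round(4))
E
```

```text
cam [ 0.42817059 -0.06564545  1.07896539]
red 91 [362.7 188.8] [ 0.5359 -0.1574  0.067 ]
yellow 124 [385.1 196.4] [ 0.5152 -0.2126  0.067 ]
green 94 [403.5 196.7] [ 0.5133 -0.2584  0.067 ]
blue 88 [421.2 201.2] [ 0.5007 -0.302   0.067 ]
[ 23  47 152] [ 38  29 158] [ 23  20 100] [103 119  15]
white 2166 [[199.39999389648438, 220.1999969482422], [287.0, 191.0], [295.70001220703125, 217.10000610351562], [208.10000610351562, 246.3000030517578]] [[0.4701, 0.2762, 0.006], [0.5422, 0.0393, 0.006], [0.4718, 0.0175, 0.006], [0.4, 0.253, 0.006]] [0.471  0.1465 0.006 ]
[(np.float64(0.2476), np.float64(-73.1)), (np.float64(0.0737), np.float64(-162.8))]
dark 96 [0.4409 0.2436 0.036 ]
col 2000 [[341.0, 203.0], [345.6000061035156, 177.39999389648438], [433.6000061035156, 193.1999969482422], [429.0, 218.8000030517578]] [[0.506, -0.104, 0.006], [0.5743, -0.1183, 0.006], [0.5256, -0.3497, 0.006], [0.458, -0.3344, 0.006]] [ 0.516  -0.2266  0.006 ]
[(np.float64(0.0698), np.float64(-11.8)), (np.float64(0.2365), np.float64(-101.9))]
dark 73 [ 0.5379 -0.1207  0.036 ]
```

Run:
```python
from h import *
st=manip.get_state(); print(totool([.505,-.225],.23,st,np.radians(-11.8)))
q=st["ee_rot"];print(R.from_quat([q[1],q[2],q[3],q[0]]).as_matrix().round(3))
c=camera_info("wrist"); o,d=rays(c,[[320,200],[320,100]]); print(o,d, st["position"])
```

```text
(array([ 429.5, -226.5,    1. ]), np.float64(-1.103), np.float64(-1.3089599239729508))
[[ 0.966  0.259 -0.   ]
 [ 0.259 -0.966  0.002]
 [ 0.    -0.002 -1.   ]]
[ 0.23059802 -0.53222964  0.37374119] [[-0.32076631 -0.06337684 -0.94525321]
 [-0.00250623  0.0219754  -1.05933416]] [ 0.14874935 -0.55492692  0.23052288]
```

```bash
python3 -m crank '{"translation":[[43,-22.5,0],[43,-22.5,0],[43,-22.5,0],[43,-22.5,0],[43,-22.5,0]],"roll":[0,0,0,0,0],"fingers":[1,1,1,1,1]}' 30
python3 -m crank '{"translation":[[43,-22.5,0],[43,-22.5,0],[43,-22.5,0],[43,-22.5,0],[43,-22.5,0]],"roll":[0,0,0,0,0],"fingers":[1,1,1,1,1]}'
python3 -m crank '{"translation":[[0,0,0],[0,0,0],[0,0,0],[0,0,0],[0,0,0],[0,0,0],[0,0,0],[0,0,0]],"roll":[-0.138,-0.138,-0.138,-0.138,-0.138,-0.138,-0.138,-0.138],"fingers":[1,1,1,1,1,1,1,1]}'
python3 - <<'E'
from h import *
st=manip.get_state(); print(st["clock"],st["position"],st["qpos"].round(2)); print(totool([.505,-.225],.23,st,np.radians(-11.8)))
c=camera_info("wrist"); im=get_image("wrist"); cv2.imwrite("pics/w1.png",im); np.save("w1.npy",c,allow_pickle=True)
E
```

```text
clock: 0.6
position: [0.3283, -0.3895, 0.231]
ee_rot: [-0.0, 0.991, 0.13, -0.0]
contact_force: [0.7, -0.3, -0.4]
width: 0.0858
gripper_force: 0.0
clock: 1.1
position: [0.5069, -0.2251, 0.231]
ee_rot: [-0.0, 0.991, 0.131, -0.0]
contact_force: [0.2, -0.9, 0.9]
width: 0.0853
gripper_force: 0.0
clock: 1.9
position: [0.5056, -0.2266, 0.2308]
ee_rot: [-0.0, 0.774, 0.633, -0.0]
contact_force: [-0.0, 0.3, -0.1]
width: 0.0856
gripper_force: 0.0
1.9 [ 0.50564525 -0.22663757  0.23080575] [-0.55  0.25  1.55 -0.    1.35 -0.35]
(array([ 1.5, -1. ,  0.8]), np.float64(0.007), np.float64(-0.199280233377646))
```

View pics/w1.png

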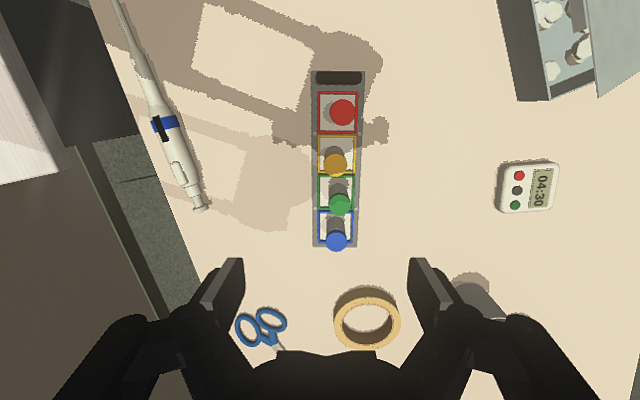

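The wrist view shows the four caps in a column: red (342,112), yellow (335,164), green (340,205) and blue (336,241). The row is aligned with the tool's x axis.

```bash
cat > vials.py <<'E'
from h import *
def vials(im,c,k=11,z=.064,roi=None):
    out={}
    for n in HUE:
        m=cv2.morphologyEx(mask(im,n),cv2.MORPH_OPEN,cv2.getStructuringElement(2,(k,k)))
        if roi: 
            x0,y0,x1,y1=roi; t=np.zeros_like(m); t[y0:y1,x0:x1]=m[y0:y1,x0:x1]; m=t
        b=blobs(m,50)
        if b:
            b=max(b,key=lambda t:t[0]); ct=cv2.findContours(b[2].astype(np.uint8),0,2)[0][0]
            (x,y),r=cv2.minEnclosingCircle(ct); out[n]=(b[0],b[1].round(1),(round(x,1),round(y,1),round(r,1)),plane(c,[b[1]],z)[0])
    return out
E
python3 - <<'E'
from vials import *
im=cv2.imread("pics/w1.png"); c=np.load("w1.npy",allow_pickle=True).item()
st=manip.get_state(); v=vials(im,c,roi=(300,60,380,255))
th=np.radians(78.1); e=np.array([np.cos(th),np.sin(th)])
for n,(a,ce,ci,w) in v.items(): print(n,a,ce,ci,w.round(4),totool(w[:2],.23,st,np.radians(-11.8)))
for n in HUE:
    m=mask(im,n); m[:60]=0; m[252:]=0; m[:,:305]=0; m[:,368:]=0
    x,y,w,h=cv2.boundingRect(m); print(n,(x,y,w,h))
# cell rim direction: left-edge midpoints via wall top plane
p=plane(c,[[318,113],[318,229]],.016); d=p[0]-p[1]; print(p.round(4),np.degrees(np.arctan2(d[1],d[0])))
E
```

```text
red 543 [342.8 111.9] (343.4, 111.5, 13.8) [ 0.5375 -0.1567  0.064 ] (array([74.8, 17.6,  0.8]), np.float64(0.01), np.float64(-0.1958408580806607))
yellow 463 [334.8 164.2] (334.5, 164.3, 12.4) [ 0.519  -0.2089  0.064 ] (array([19.9,  9.6,  0.8]), np.float64(0.01), np.float64(-0.1958408580806607))
green 347 [339.  204.5] (339.0, 204.5, 11.0) [ 0.5149 -0.256   0.064 ] (array([-27. ,  14.8,   0.8]), np.float64(0.01), np.float64(-0.1958408580806607))
blue 319 [335.9 241.2] (336.0, 241.0, 10.4) [ 0.5027 -0.3013  0.064 ] (array([-73.8,  11.6,   0.8]), np.float64(0.01), np.float64(-0.1958408580806607))
red (317, 91, 41, 43)
yellow (317, 134, 40, 43)
green (318, 175, 37, 40)
blue (318, 211, 36, 41)
[[ 0.5105 -0.1542  0.016 ]
 [ 0.479  -0.3028  0.016 ]] 78.05313790205585
```

```bash
python3 -m crank '{"translation":[[37,9,0],[38,8.5,0],[0,0,45],[0,0,45],[0,0,45],[0,0,42],[0,0,20],[0,0,6]],"roll":[0.01,0,0,0,0,0,0,0],"fingers":[1,1,1,1,1,1,1,1]}' 30
python3 - <<'E'
from h import *
st=manip.get_state(); print(totool([.5375,-.1567],.028,st,np.radians(-11.9)))
im=get_image("wrist"); cv2.imwrite("pics/w2.png",im)
E
```

```text
clock: 2.75
position: [0.5364, -0.1562, 0.0253]
ee_rot: [-0.003, 0.779, 0.626, -0.002]
contact_force: [0.4, 0.0, 0.0]
width: 0.0853
gripper_force: 0.0
(array([-0.3,  1.2, -2.7]), np.float64(-0.009), np.float64(-0.21689145771191867))
```

View pics/w2.png

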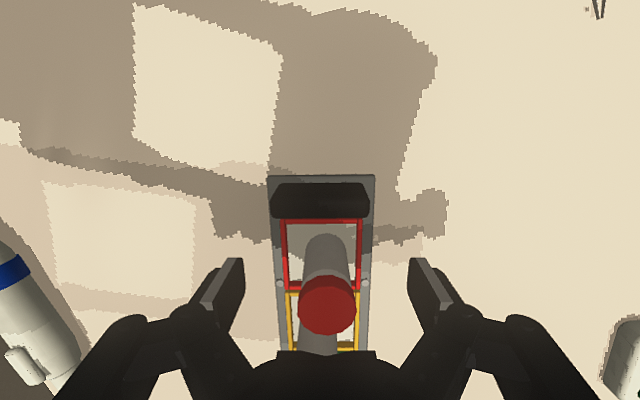

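The red vial (cap at 327,305) is centred between the pads (243 and 412). I'll close, lift it, and swing towards the white rack.

```bash
python3 -m crank '{"translation":[[0,0,0],[0,0,0],[0,0,0],[0,0,0],[0,0,0],[0,0,0]],"roll":[0,0,0,0,0,0],"fingers":[0.2,0.2,0.1,0.1,0.1,0.1]}' 30
python3 -m crank '{"translation":[[0,0,-10],[0,0,-30],[0,0,-40],[0,0,-40],[0,0,-20]],"roll":[0,0,0,0,0],"fingers":[0.1,0.1,0.1,0.1,0.1]}'
python3 - <<'E'
from h import *
st=manip.get_state(); print(st["qpos"].round(2))
th=np.radians(107.0); e=np.array([np.cos(th),np.sin(th)]); o=np.array([.4715,.1465])
print(o-.075*e, totool(o-.075*e,.17,st,np.radians(17)))
E
```

```text
clock: 3.4
position: [0.5392, -0.1574, 0.0294]
ee_rot: [0.001, 0.779, 0.627, 0.0]
contact_force: [-0.6, 0.2, 5.9]
width: 0.0228
gripper_force: 29.3
clock: 3.9
position: [0.5402, -0.1577, 0.1725]
ee_rot: [0.003, 0.779, 0.627, 0.001]
contact_force: [0.6, 0.3, -0.5]
width: 0.0225
gripper_force: 29.4
[-0.41  0.29  1.63 -0.    1.21 -0.19]
[0.49342788 0.07477714] (array([217.2, -95.3,   1.7]), np.float64(-0.512), np.float64(-0.2150236100583951))
```

```bash
python3 -m crank '{"translation":[[30,-13,-15],[43,-19,-15],[45,-20,-15],[45,-20,0],[40,-17,0],[14,-6,0]],"roll":[0,0,0,0,0,0],"fingers":[0.1,0.1,0.1,0.1,0.1,0.1]}'
python3 -m crank '{"translation":[[0,0,0],[0,0,0],[0,0,0],[0,0,0],[0,0,0],[0,0,0]],"roll":[-0.1,-0.13,-0.13,-0.1,-0.05,0],"fingers":[0.1,0.1,0.1,0.1,0.1,0.1]}'
python3 - <<'E'
from h import *
st=manip.get_state(); 
c=camera_info("wrist"); im=get_image("wrist"); cv2.imwrite("pics/w3.png",im); np.save("w3.npy",c,allow_pickle=True)
E
```

```text
clock: 4.5
position: [0.4908, 0.0774, 0.2136]
ee_rot: [-0.001, 0.778, 0.628, 0.001]
contact_force: [0.7, -1.5, -0.3]
width: 0.0228
gripper_force: 29.4
clock: 5.1
position: [0.4922, 0.0738, 0.2132]
ee_rot: [0.0, 0.596, 0.803, 0.0]
contact_force: [-0.2, 0.0, -0.3]
width: 0.0226
gripper_force: 29.4
```

View pics/w3.png

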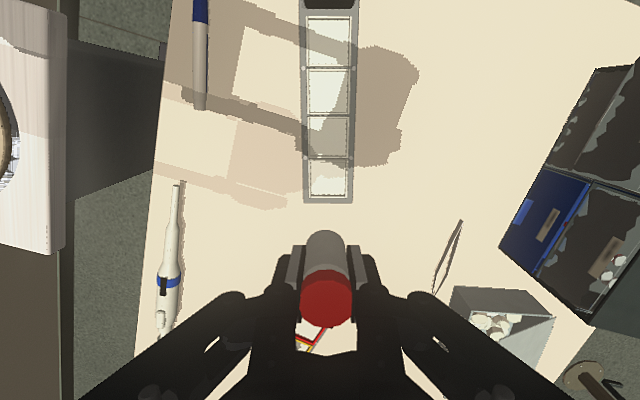

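The wrist view shows the white rack upright in the picture. Its dividers are near rows 67, 114 and 157, with columns from about 306 to 352, and the base's lower edge is at about (303–353, 203).

Run:
```python
from h import *
im=cv2.imread("pics/w3.png"); c=np.load("w3.npy",allow_pickle=True).item()
g=cv2.cvtColor(im,cv2.COLOR_BGR2HSV)
d=plane(c,[[329,67],[328.5,114],[328.5,157]],.016); print("div",d.round(4))
b=plane(c,[[303,203],[353,203]],.006); print("base",b.round(4), np.linalg.norm(b[1]-b[0]))
# base mask: grey, low saturation -> box
m=((g[...,1]<25)&(g[...,2]>60)).astype(np.uint8); t=np.zeros_like(m); t[8:215,295:362]=m[8:215,295:362]
t=cv2.morphologyEx(t,cv2.MORPH_CLOSE,np.ones((5,5))); bl=max(blobs(t,100),key=lambda q:q[0])
for r in (30,60,90,120,140,180,195):
    x=np.flatnonzero(bl[2][r]); p=plane(c,[[x[0]-.5,r],[x[-1]+.5,r]],.006); print(r,x[0],x[-1],p.mean(0).round(4),np.linalg.norm(p[1]-p[0]).round(4))
```

```text
div [[0.4611 0.19   0.016 ]
 [0.4749 0.1431 0.016 ]
 [0.4893 0.096  0.016 ]]
base [[0.4759 0.0274 0.006 ]
 [0.5379 0.0462 0.006 ]] 0.06475329528983528Traceback (most recent call last):
  File "<stdin>", line 10, in <module>
IndexError: index 0 is out of bounds for axis 0 with size 0
```

```bash
cat > tgt.py <<'E'
import sys
from h import *
e=np.array([np.cos(np.radians(106.8)),np.sin(np.radians(106.8))]); o=np.array([.4745,.145])
W={"red":-.075,"yellow":-.025,"green":.025,"blue":.075}
S={"red":(.5375,-.1567),"yellow":(.5190,-.2089),"green":(.5149,-.2560),"blue":(.5027,-.3013)}
st=manip.get_state(); n,z,w=sys.argv[1],float(sys.argv[2]),sys.argv[3]=="w"
p=o+W[n]*e if w else S[n]
print(p,totool(p,z,st,np.radians(16.8 if w else -11.9)),st["qpos"].round(2))
E
python3 tgt.py red .030 w
```

```text
[0.49617738 0.07320104] (array([ -1.7,   3.5, 183.2]), np.float64(0.001), np.float64(0.29395309853419577)) [ 0.01  0.17  1.69 -0.    1.28 -0.28]
```

```bash
python3 -m crank '{"translation":[[-2,3.5,20],[0,0,45],[0,0,45],[0,0,40],[0,0,20],[0,0,8],[0,0,2],[0,0,0]],"roll":[0,0,0,0,0,0,0,0],"fingers":[0.1,0.1,0.1,0.1,0.1,0.1,0.1,0.1]}'; python3 tgt.py red .03 w
python3 - <<'E'
from h import *
cv2.imwrite("pics/w4.png",get_image("scene")[150:350,100:350].repeat(2,0).repeat(2,1))
E
```

```text
clock: 5.95
position: [0.4974, 0.0729, 0.0337]
ee_rot: [0.001, 0.596, 0.803, 0.001]
contact_force: [0.8, 0.1, -0.5]
width: 0.0228
gripper_force: 29.4
[0.49617738 0.07320104] (array([ 0.7, -1. ,  3.7]), np.float64(0.001), np.float64(0.2946614874275523)) [ 0.01  0.37  1.94 -0.    0.84 -0.29]
```

View pics/w4.png

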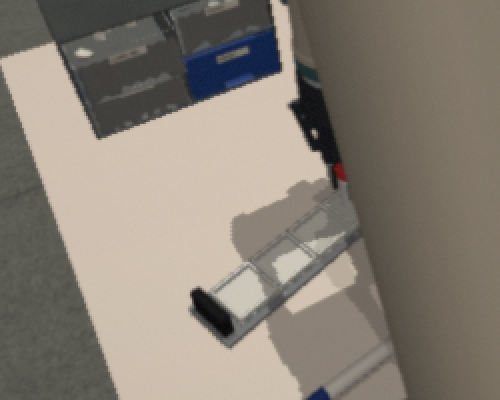

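The arm hides most of the scene view, though the vial appears to be over the last compartment. I'll lower it gently and check the force.

```bash
python3 -m crank '{"translation":[[0,0,1.5],[0,0,1.5],[0,0,1],[0,0,0]],"roll":[0,0,0,0],"fingers":[0.1,0.1,0.1,0.1]}'
```

```text
clock: 6.4
position: [0.4968, 0.0729, 0.0294]
ee_rot: [0.0, 0.596, 0.803, 0.0]
contact_force: [-0.7, 0.6, 4.0]
width: 0.0226
gripper_force: 29.8
```

Contact is 4 N, so the vial is on the floor. I'll release it, rise, and look.

```bash
python3 -m crank '{"translation":[[0,0,0],[0,0,0],[0,0,0],[0,0,0],[0,0,-30],[0,0,-45],[0,0,-45],[0,0,-30]],"roll":[0,0,0,0,0,0,0,0],"fingers":[0.5,0.8,1,1,1,1,1,1]}'
python3 tgt.py yellow 0.18 s
python3 - <<'E'
from h import *
cv2.imwrite("pics/w5.png",get_image("wrist"))
E
```

```text
clock: 7.2
position: [0.4974, 0.0729, 0.1819]
ee_rot: [0.002, 0.595, 0.803, 0.001]
contact_force: [0.3, -0.0, 0.2]
width: 0.0854
gripper_force: 0.0
(0.519, -0.2089) (array([-275.9,  -61.3,    2. ]), np.float64(0.503), np.float64(0.29507553013143506)) [ 0.01  0.2   1.74 -0.    1.2  -0.29]
```

View pics/w5.png

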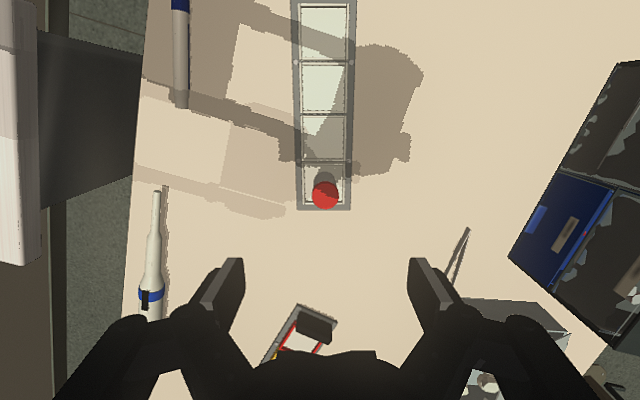

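Red stands upright in the last compartment (cap at 325,194, base at about 324,183). Now yellow.

```bash
python3 -m crank '{"translation":[[-36,-8,0],[-46,-10,0],[-46,-10,0],[-46,-10,0],[-46,-10,0],[-38,-9,0],[-18,-4.5,0]],"roll":[0,0,0,0,0,0,0],"fingers":[1,1,1,1,1,1,1]}'
python3 -m crank '{"translation":[[0,0,0],[0,0,0],[0,0,0],[0,0,0],[0,0,0],[0,0,0]],"roll":[0.1,0.13,0.13,0.1,0.043,0],"fingers":[1,1,1,1,1,1]}'
python3 tgt.py yellow 0.028 s
```

```text
clock: 7.95
position: [0.5178, -0.2126, 0.1783]
ee_rot: [0.0, 0.597, 0.803, -0.0]
contact_force: [0.2, 1.5, 0.4]
width: 0.0852
gripper_force: 0.0
clock: 8.55
position: [0.5176, -0.2082, 0.1785]
ee_rot: [-0.001, 0.776, 0.63, 0.0]
contact_force: [0.2, -0.5, 0.1]
width: 0.0856
gripper_force: 0.0
(0.519, -0.2089) (array([ -0.5,   1.7, 150.5]), np.float64(0.0), np.float64(-0.2073185046313471)) [-0.51  0.29  1.63  0.    1.23 -0.3 ]
```

```bash
python3 -m crank '{"translation":[[0,1.5,30],[0,0,45],[0,0,40],[0,0,25],[0,0,10],[0,0,0]],"roll":[0,0,0,0,0,0],"fingers":[1,1,1,1,1,1]}'
python3 -m crank '{"translation":[[0,0,0],[0,0,0],[0,0,0],[0,0,0],[0,0,0],[0,0,0]],"roll":[0,0,0,0,0,0],"fingers":[0.2,0.2,0.1,0.1,0.1,0.1]}' 30
python3 -m crank '{"translation":[[0,0,-10],[0,0,-30],[0,0,-45],[0,0,-45],[0,0,-20]],"roll":[0,0,0,0,0],"fingers":[0.1,0.1,0.1,0.1,0.1]}'
python3 tgt.py yellow 0.19 w
python3 - <<'E'
from h import *
cv2.imwrite("pics/w6.png",get_image("wrist"))
E
```

```text
clock: 9.15
position: [0.5185, -0.2087, 0.0276]
ee_rot: [-0.001, 0.776, 0.63, -0.001]
contact_force: [-0.6, 0.7, -0.1]
width: 0.0856
gripper_force: 0.0
clock: 9.75
position: [0.5197, -0.2097, 0.0299]
ee_rot: [0.001, 0.777, 0.63, 0.0]
contact_force: [-1.6, 1.5, 6.4]
width: 0.0235
gripper_force: 29.6
clock: 10.25
position: [0.5211, -0.2104, 0.1838]
ee_rot: [0.004, 0.777, 0.63, 0.001]
contact_force: [1.2, -0.6, -0.5]
width: 0.0235
gripper_force: 29.6
[0.48172579 0.12106701] (array([ 316.2, -106.9,   -7.7]), np.float64(-0.501), np.float64(-0.20791209368613792)) [-0.51  0.28  1.62 -0.    1.23 -0.3 ]
```

View pics/w6.png

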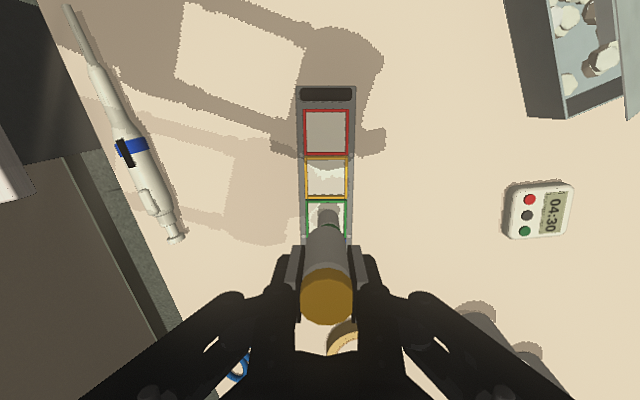

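The yellow vial (cap at 326,297) is held straight, and the red and yellow cells are empty. I'll carry it over.

```bash
python3 -m crank '{"translation":[[30,-10,0],[44,-15,0],[46,-16,0],[46,-16,0],[46,-16,0],[46,-15,0],[38,-13,0],[20,-6,0]],"roll":[0,0,0,0,0,0,0,0],"fingers":[0.1,0.1,0.1,0.1,0.1,0.1,0.1,0.1]}'
python3 -m crank '{"translation":[[0,0,0],[0,0,0],[0,0,0],[0,0,0],[0,0,0],[0,0,0]],"roll":[-0.1,-0.13,-0.13,-0.1,-0.041,0],"fingers":[0.1,0.1,0.1,0.1,0.1,0.1]}'
python3 tgt.py yellow 0.034 w
```

```text
clock: 11.1
position: [0.4783, 0.1249, 0.1786]
ee_rot: [-0.001, 0.776, 0.631, -0.0]
contact_force: [0.1, -0.1, -0.3]
width: 0.0232
gripper_force: 29.6
clock: 11.7
position: [0.4793, 0.1219, 0.1785]
ee_rot: [-0.0, 0.596, 0.803, -0.0]
contact_force: [-0.1, 0.6, -1.1]
width: 0.0234
gripper_force: 29.6
[0.48172579 0.12106701] (array([ -1.5,   2.2, 144.5]), np.float64(-0.0), np.float64(0.2929012258557046)) [ 0.11  0.19  1.76 -0.    1.19 -0.18]
```

```bash
python3 -m crank '{"translation":[[-1.5,2,30],[0,0,45],[0,0,40],[0,0,20],[0,0,8],[0,0,1.5],[0,0,0],[0,0,0]],"roll":[0,0,0,0,0,0,0,0],"fingers":[0.1,0.1,0.1,0.1,0.1,0.1,0.1,0.1]}'
python3 -m crank '{"translation":[[0,0,1.5],[0,0,1.5],[0,0,1],[0,0,0]],"roll":[0,0,0,0],"fingers":[0.1,0.1,0.1,0.1]}'
```

```text
clock: 12.5
position: [0.4834, 0.1212, 0.0357]
ee_rot: [0.001, 0.596, 0.803, 0.001]
contact_force: [-0.0, -0.1, -0.6]
width: 0.0231
gripper_force: 29.6
clock: 12.9
position: [0.4821, 0.121, 0.0304]
ee_rot: [0.0, 0.596, 0.803, -0.0]
contact_force: [0.2, 0.3, -0.3]
width: 0.0236
gripper_force: 29.6
```

```bash
python3 -m crank '{"translation":[[0,0,0.7],[0,0,0]],"roll":[0,0],"fingers":[0.1,0.1]}'
```

```text
clock: 13.1
position: [0.4822, 0.121, 0.0299]
ee_rot: [0.0, 0.596, 0.803, 0.0]
contact_force: [0.2, -0.7, 2.9]
width: 0.0236
gripper_force: 29.9
```

Touched down at 2.9 N. I'll release, rise, and move to green.

```bash
python3 -m crank '{"translation":[[0,0,0],[0,0,0],[0,0,0],[0,0,0],[0,0,-30],[0,0,-45],[0,0,-45],[0,0,-30]],"roll":[0,0,0,0,0,0,0,0],"fingers":[0.5,0.8,1,1,1,1,1,1]}'
python3 tgt.py green 0.18 s
python3 - <<'E'
from h import *
cv2.imwrite("pics/w7.png",get_image("wrist"))
E
```

```text
clock: 13.9
position: [0.4832, 0.1212, 0.1827]
ee_rot: [0.001, 0.596, 0.803, 0.001]
contact_force: [1.8, 1.3, 0.3]
width: 0.0854
gripper_force: 0.0
(0.5149, -0.256) (array([-370.3,  -78.6,    2.7]), np.float64(0.501), np.float64(0.2930817328745735)) [ 0.11  0.19  1.75 -0.    1.2  -0.19]
```

View pics/w7.png

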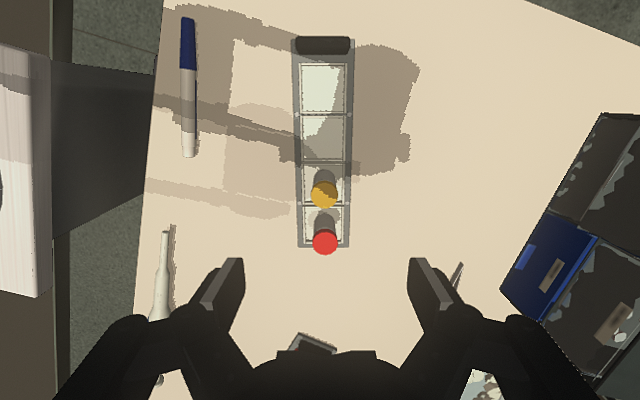

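Yellow (325,194) and red (325,242) both stand in their compartments. Now green.

```bash
python3 -m crank '{"translation":[[-38,-8,0],[-48,-10,0],[-48,-10,0],[-48,-10,0],[-48,-10,0],[-48,-10,0],[-48,-10,0],[-44,-10.5,0]],"roll":[0,0,0,0,0,0,0,0],"fingers":[1,1,1,1,1,1,1,1]}'
python3 -m crank '{"translation":[[0,0,0],[0,0,0],[0,0,0],[0,0,0],[0,0,0],[0,0,0]],"roll":[0.1,0.13,0.13,0.1,0.041,0],"fingers":[1,1,1,1,1,1]}'
python3 tgt.py green 0.028 s
python3 - <<'E'
from h import *
c=camera_info("wrist");im=get_image("wrist");cv2.imwrite("pics/w8.png",im)
from vials import vials
for n,v in vials(im,c).items(): print(n,v)
E
```

```text
clock: 14.75
position: [0.5137, -0.2582, 0.1793]
ee_rot: [0.0, 0.597, 0.803, -0.0]
contact_force: [0.6, 2.0, 0.3]
width: 0.0852
gripper_force: 0.0
clock: 15.35
position: [0.5137, -0.2558, 0.1792]
ee_rot: [-0.0, 0.777, 0.63, -0.0]
contact_force: [-0.4, 0.1, -0.1]
width: 0.0856
gripper_force: 0.0
(0.5149, -0.256) (array([  0. ,   1.4, 151.2]), np.float64(-0.0), np.float64(-0.207927466661807)) [-0.58  0.31  1.59 -0.    1.24 -0.38]
red (89, array([542., 161.]), (542.0, 161.0, 5.4), array([ 0.71424438, -0.26325147,  0.064     ]))
green (239, array([325.8, 201.7]), (326.0, 201.0, 11.4), array([ 0.51244737, -0.26098985,  0.064     ]))
blue (464, array([324.6, 240.9]), (324.5, 240.5, 12.7), array([ 0.50261884, -0.30146875,  0.064     ]))
```

View pics/w8.png

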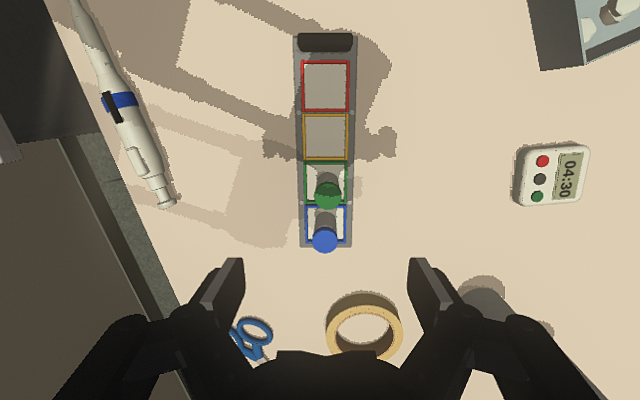

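Green (cap 327,195) is in line with the grasp and undisturbed.

```bash
python3 -m crank '{"translation":[[0,1.5,30],[0,0,45],[0,0,40],[0,0,25],[0,0,11],[0,0,0]],"roll":[0,0,0,0,0,0],"fingers":[1,1,1,1,1,1]}'
python3 -m crank '{"translation":[[0,0,0],[0,0,0],[0,0,0],[0,0,0],[0,0,0],[0,0,0]],"roll":[0,0,0,0,0,0],"fingers":[0.2,0.2,0.1,0.1,0.1,0.1]}' 30
python3 -m crank '{"translation":[[0,0,-10],[0,0,-30],[0,0,-45],[0,0,-45],[0,0,-25],[0,0,0]],"roll":[0,0,0,0,0,0],"fingers":[0.1,0.1,0.1,0.1,0.1,0.1]}'
python3 tgt.py green 0.19 w
```

```text
clock: 16.0
position: [0.5145, -0.2557, 0.0273]
ee_rot: [-0.001, 0.777, 0.63, -0.001]
contact_force: [-0.9, 1.1, 0.4]
width: 0.0853
gripper_force: 0.0
clock: 16.6
position: [0.5158, -0.2565, 0.0297]
ee_rot: [0.001, 0.777, 0.63, 0.0]
contact_force: [-0.3, 0.3, 6.3]
width: 0.0233
gripper_force: 29.4
clock: 17.2
position: [0.5177, -0.2576, 0.1888]
ee_rot: [0.005, 0.777, 0.63, 0.001]
contact_force: [-0.5, -0.0, 0.8]
width: 0.0235
gripper_force: 29.6
[0.46727421 0.16893299] (array([ 407. , -137.4,   -3.9]), np.float64(-0.501), np.float64(-0.20789821708871484)) [-0.58  0.3   1.58 -0.    1.25 -0.37]
```

```bash
python3 -m crank '{"translation":[[30,-10,0],[44,-15,0],[46,-15.5,0],[46,-15.5,0],[46,-15.5,0]],"roll":[0,0,0,0,0],"fingers":[0.1,0.1,0.1,0.1,0.1]}'
python3 -m crank '{"translation":[[46,-15.5,0],[46,-15.5,0],[45,-15,0],[36,-12,0],[20,-6.5,0]],"roll":[0,0,0,0,0],"fingers":[0.1,0.1,0.1,0.1,0.1]}'
python3 -m crank '{"translation":[[0,0,0],[0,0,0],[0,0,0],[0,0,0],[0,0,0],[0,0,0]],"roll":[-0.1,-0.13,-0.13,-0.1,-0.041,0],"fingers":[0.1,0.1,0.1,0.1,0.1,0.1]}'
python3 tgt.py green 0.034 w
```

```text
clock: 17.7
position: [0.4877, -0.0321, 0.1826]
ee_rot: [-0.001, 0.777, 0.63, -0.001]
contact_force: [0.3, 0.4, 0.3]
width: 0.0235
gripper_force: 29.6
clock: 18.2
position: [0.4641, 0.1709, 0.1826]
ee_rot: [-0.001, 0.776, 0.631, -0.001]
contact_force: [-0.2, -0.5, 0.7]
width: 0.0235
gripper_force: 29.6
clock: 18.8
position: [0.465, 0.168, 0.1826]
ee_rot: [-0.001, 0.596, 0.803, -0.001]
contact_force: [-0.7, -0.2, 0.2]
width: 0.0232
gripper_force: 29.6
[0.46727421 0.16893299] (array([  0.2,   2.8, 148.6]), np.float64(-0.0), np.float64(0.2928876935522391)) [ 0.21  0.19  1.75 -0.    1.2  -0.09]
```

```bash
python3 -m crank '{"translation":[[0,2.5,30],[0,0,45],[0,0,40],[0,0,20],[0,0,10],[0,0,3.5],[0,0,0],[0,0,0]],"roll":[0,0,0,0,0,0,0,0],"fingers":[0.1,0.1,0.1,0.1,0.1,0.1,0.1,0.1]}'
python3 -m crank '{"translation":[[0,0,1.5],[0,0,1.5],[0,0,1],[0,0,0]],"roll":[0,0,0,0],"fingers":[0.1,0.1,0.1,0.1]}'
```

```text
clock: 19.6
position: [0.4694, 0.1691, 0.0362]
ee_rot: [0.001, 0.596, 0.803, 0.001]
contact_force: [-0.2, -0.3, -0.4]
width: 0.0236
gripper_force: 29.6
clock: 20.0
position: [0.4683, 0.1689, 0.0312]
ee_rot: [0.0, 0.596, 0.803, 0.0]
contact_force: [-0.1, -0.4, 0.2]
width: 0.0234
gripper_force: 29.6
```

```bash
python3 -m crank '{"translation":[[0,0,1],[0,0,0.7],[0,0,0]],"roll":[0,0,0],"fingers":[0.1,0.1,0.1]}'
```

```text
clock: 20.3
position: [0.4684, 0.1689, 0.0298]
ee_rot: [0.0, 0.596, 0.803, 0.0]
contact_force: [-0.9, 0.3, 3.2]
width: 0.0232
gripper_force: 29.9
```

```bash
python3 -m crank '{"translation":[[0,0,0],[0,0,0],[0,0,0],[0,0,0],[0,0,-30],[0,0,-45],[0,0,-45],[0,0,-30]],"roll":[0,0,0,0,0,0,0,0],"fingers":[0.5,0.8,1,1,1,1,1,1]}'
python3 tgt.py blue 0.18 s
python3 - <<'E'
from h import *
cv2.imwrite("pics/w9.png",get_image("wrist"))
E
```

```text
clock: 21.1
position: [0.4693, 0.1691, 0.1825]
ee_rot: [0.001, 0.596, 0.803, 0.001]
contact_force: [1.5, -0.1, -0.9]
width: 0.0856
gripper_force: 0.0
(0.5027, -0.3013) (array([-460. , -103.9,    2.3]), np.float64(0.501), np.float64(0.2930551795468732)) [ 0.21  0.19  1.74 -0.    1.2  -0.09]
```

View pics/w9.png

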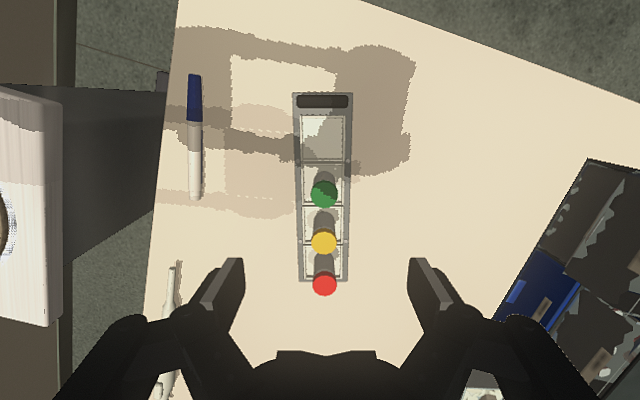

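Green (324,194), yellow (324,242) and red (325,284) all stand in place. Now blue.

```bash
python3 -m crank '{"translation":[[-38,-9,0],[-48,-11,0],[-48,-11,0],[-48,-11,0],[-48,-11,0]],"roll":[0,0,0,0,0],"fingers":[1,1,1,1,1]}'
python3 -m crank '{"translation":[[-48,-11,0],[-48,-11,0],[-48,-11,0],[-46,-10,0],[-38,-8,0]],"roll":[0,0,0,0,0],"fingers":[1,1,1,1,1]}'
python3 -m crank '{"translation":[[0,0,0],[0,0,0],[0,0,0],[0,0,0],[0,0,0],[0,0,0]],"roll":[0.1,0.13,0.13,0.1,0.041,0],"fingers":[1,1,1,1,1,1]}'
python3 tgt.py blue 0.028 s
```

```text
clock: 21.65
position: [0.4837, -0.0683, 0.1793]
ee_rot: [0.0, 0.596, 0.803, 0.0]
contact_force: [1.6, -0.2, 0.2]
width: 0.0853
gripper_force: 0.0
clock: 22.15
position: [0.5007, -0.3024, 0.179]
ee_rot: [0.0, 0.597, 0.802, -0.0]
contact_force: [0.4, 0.8, -0.9]
width: 0.0853
gripper_force: 0.0
clock: 22.75
position: [0.5008, -0.2995, 0.1789]
ee_rot: [-0.0, 0.777, 0.63, -0.0]
contact_force: [-0.1, 0.6, 0.6]
width: 0.0854
gripper_force: 0.0
(0.5027, -0.3013) (array([ -1.4,   2.3, 150.9]), np.float64(-0.0), np.float64(-0.20789471836492499)) [-0.66  0.32  1.57 -0.    1.25 -0.45]
```

```bash
python3 -m crank '{"translation":[[-1.5,2,30],[0,0,45],[0,0,40],[0,0,25],[0,0,11],[0,0,0]],"roll":[0,0,0,0,0,0],"fingers":[1,1,1,1,1,1]}'
python3 -m crank '{"translation":[[0,0,0],[0,0,0],[0,0,0],[0,0,0],[0,0,0],[0,0,0]],"roll":[0,0,0,0,0,0],"fingers":[0.2,0.2,0.1,0.1,0.1,0.1]}' 30
python3 -m crank '{"translation":[[0,0,-10],[0,0,-30],[0,0,-45],[0,0,-45],[0,0,-25],[0,0,0]],"roll":[0,0,0,0,0,0],"fingers":[0.1,0.1,0.1,0.1,0.1,0.1]}'
python3 tgt.py blue 0.19 w
```

```text
clock: 23.35
position: [0.5019, -0.3009, 0.027]
ee_rot: [-0.002, 0.777, 0.63, -0.0]
contact_force: [-0.1, -0.6, -0.2]
width: 0.0857
gripper_force: 0.0
clock: 23.95
position: [0.5031, -0.3019, 0.0296]
ee_rot: [0.001, 0.777, 0.63, 0.0]
contact_force: [-1.0, 0.4, 6.1]
width: 0.023
gripper_force: 29.4
clock: 24.55
position: [0.5048, -0.3031, 0.1886]
ee_rot: [0.005, 0.777, 0.63, 0.001]
contact_force: [1.1, -0.4, -0.0]
width: 0.0233
gripper_force: 29.6
[0.45282262 0.21679896] (array([ 498. , -158.2,   -4.9]), np.float64(-0.501), np.float64(-0.2078960952526792)) [-0.66  0.32  1.55 -0.    1.26 -0.45]
```

```bash
python3 -m crank '{"translation":[[30,-9.5,0],[44,-14,0],[45,-14.3,0],[45,-14.3,0],[45,-14.3,0],[45,-14.3,0]],"roll":[0,0,0,0,0,0],"fingers":[0.1,0.1,0.1,0.1,0.1,0.1]}'
python3 -m crank '{"translation":[[45,-14.3,0],[45,-14.3,0],[45,-14.3,0],[45,-14.3,0],[40,-13,0],[24,-7,0]],"roll":[0,0,0,0,0,0],"fingers":[0.1,0.1,0.1,0.1,0.1,0.1]}'
python3 -m crank '{"translation":[[0,0,0],[0,0,0],[0,0,0],[0,0,0],[0,0,0],[0,0,0]],"roll":[-0.1,-0.13,-0.13,-0.1,-0.041,0],"fingers":[0.1,0.1,0.1,0.1,0.1,0.1]}'
python3 tgt.py blue 0.034 w
```

```text
clock: 25.15
position: [0.4747, -0.0344, 0.1824]
ee_rot: [-0.001, 0.777, 0.63, -0.001]
contact_force: [1.4, 0.3, -0.5]
width: 0.0232
gripper_force: 29.6
clock: 25.75
position: [0.4492, 0.221, 0.1823]
ee_rot: [-0.001, 0.776, 0.631, -0.001]
contact_force: [-0.8, 0.9, -0.0]
width: 0.0235
gripper_force: 29.6
clock: 26.35
position: [0.4501, 0.2181, 0.1823]
ee_rot: [-0.001, 0.596, 0.803, -0.001]
contact_force: [0.6, 0.9, 0.1]
width: 0.0234
gripper_force: 29.5
[0.45282262 0.21679896] (array([ -2. ,   2.6, 148.3]), np.float64(-0.0), np.float64(0.2929352297658503)) [ 0.31  0.2   1.74 -0.    1.21  0.02]
```

```bash
python3 -m crank '{"translation":[[-2,2.5,30],[0,0,45],[0,0,40],[0,0,20],[0,0,10],[0,0,3.5],[0,0,0],[0,0,0]],"roll":[0,0,0,0,0,0,0,0],"fingers":[0.1,0.1,0.1,0.1,0.1,0.1,0.1,0.1]}'
python3 -m crank '{"translation":[[0,0,1.5],[0,0,1.5],[0,0,1],[0,0,1],[0,0,0.5],[0,0,0]],"roll":[0,0,0,0,0,0],"fingers":[0.1,0.1,0.1,0.1,0.1,0.1]}'
```

```text
clock: 27.15
position: [0.455, 0.2175, 0.036]
ee_rot: [0.001, 0.596, 0.803, 0.001]
contact_force: [-0.6, 0.5, 0.2]
width: 0.0232
gripper_force: 29.6
clock: 27.75
position: [0.454, 0.2172, 0.0296]
ee_rot: [0.0, 0.596, 0.803, -0.0]
contact_force: [-0.7, -1.1, 2.0]
width: 0.0234
gripper_force: 29.8
```

Blue is on the floor (2 N). I'll release, rise, back off, and look at all four.

```bash
python3 -m crank '{"translation":[[0,0,0],[0,0,0],[0,0,0],[0,0,0],[0,0,-30],[0,0,-45],[0,0,-45],[0,0,-45]],"roll":[0,0,0,0,0,0,0,0],"fingers":[0.5,0.8,1,1,1,1,1,1]}'
python3 -m crank '{"translation":[[-45,0,0],[-45,0,0],[-45,0,0],[-30,0,0],[0,0,0]],"roll":[0,0,0,0,0],"fingers":[1,1,1,1,1]}'
python3 - <<'E'
from h import *
from vials import vials
c=camera_info("wrist"); im=get_image("wrist"); cv2.imwrite("pics/w10.png",im)
e=np.array([np.cos(np.radians(106.8)),np.sin(np.radians(106.8))]); o=np.array([.4745,.145])
for n,v in vials(im,c,roi=(280,0,380,260)).items():
    d=v[3][:2]-o; print(n,v[1],(d@e*1000).round(1),(d@[e[1],-e[0]]*1000).round(1))
E
```

```text
clock: 28.55
position: [0.4536, 0.217, 0.196]
ee_rot: [-0.0, 0.596, 0.803, -0.0]
contact_force: [0.6, 1.0, -0.1]
width: 0.0853
gripper_force: 0.0
clock: 29.05
position: [0.5029, 0.0558, 0.1944]
ee_rot: [0.001, 0.598, 0.801, -0.0]
contact_force: [0.2, 0.4, -0.8]
width: 0.0853
gripper_force: 0.0
red [325.  173.3] -75.3 1.2
yellow [324.1 119.6] -24.7 0.7
green [322.7  62.5] 23.1 -0.3
blue [323.5   3.1] 67.6 0.8
```

View pics/w10.png

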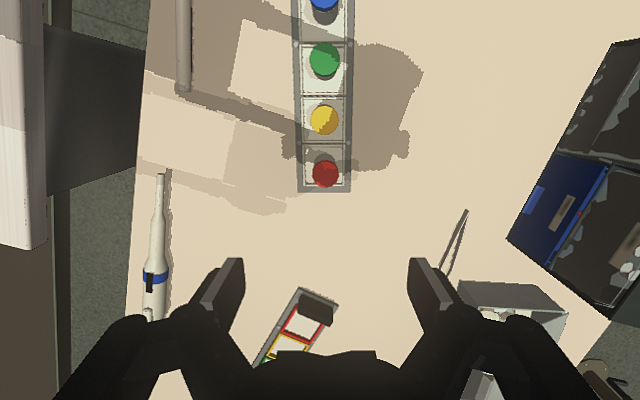

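Blue (324,3, cut by the picture edge), green (324,60), yellow (324,120) and red (325,173) all stand upright. Each is centred in its compartment and in reverse order, and the gripper is clear.

```bash
python3 -c "
from rig import manip
print(manip.sign_off())"
```

```text
the job is handed in; nothing more can be done
None
```

All four vials are standing upright in the white rack in reverse order (from its black end block: blue, green, yellow, red), and I handed the job in at about 29 s on the robot's clock, with no result reported back.

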